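# Swing the counter lamp aside, load the scale, bring the lamp back

### The job

The lamp hangs low over the scale on a fish stall's counter. Swing the lamp well clear of the platter, carry the lidded tub level and set it gently in the middle of the platter, square with the platter's edges (either way round), then swing the lamp back until its head is centred above the tub. Leave the bottle, jar and bowl standing where they are: the tall bottle bars the lamp's way on one side.

Things in the scene. Friction and masses are not known exactly. Their poses are not given: they have to be found in the camera images.
- lamp_stand: Fixed lamp stand on the far side of the counter: round dark steel foot 120 mm across and 22 mm high, upright post 24 mm across (36 mm collar near the top) to 282 mm. Origin under the post's axis, which is the hinge axis. Its -x axis points roughly towards the robot.
- lamp_arm (a joint): Angle of the lamp arm about the vertical post, rad, range -1.4 to 1.4. At 0 the arm points along the stand's -x axis; positive turns it counter-clockwise seen from above (lamp head moves to the stand's -y side). It stays where it is left; about 0.15 N m of friction plus light damping (about 1 N at the head).
- lamp_hinge (a point): Point on the post's axis at the height of the arm (255 mm). The arm is a 16 mm round bar running level from here to the lamp head, 240 mm from the axis.
- lamp_head (a point): Centre of the underside of the lamp head, 190 mm above the counter. The head is a round aluminium shade 110 mm across, from 190 to 243 mm high. It passes above the tub on the scale, the jar and the bowl, but not the bottle.
- lamp_grip (a point): Point 300 mm above the counter on the lamp's grip: an upright dark steel pin, 20 mm across, straight above the centre of the lamp head, free from 263 mm (top of the arm bar; a 28 mm collar ends at 260 mm) up to its top at 320 mm. Can be gripped from above and turns within the fingers.
- scale: Fixed counter scale, grey, 200 x 200 mm, with a square steel platter 180 x 180 mm whose sides are along the scale's x and y. Origin under its centre.
- platter (a point): Centre of the platter's top face, 55 mm above the counter; its axes are those of the scale.
- tub: Loose closed tub, white with a grey lid and a bridge handle, 0.3 to 0.6 kg. Lid 132 mm (tub x) by 97 mm (tub y), lid top 63 mm above the bottom. Origin at the centre of its underside.
- tub_handle (a point): Centre of the tub's handle bar, 98 mm above the tub's underside: bar 94 mm long along the tub's x, 14 mm wide (tub y) and 12 mm high (92 to 104 mm above the underside), clear below between its two end legs (74 mm apart).
- bottle: Bystander: tall clear bottle, 68 mm across, 255 mm high, on the lamp's circle on one side of the scale (varies). Origin at the centre of its underside.
- jar: Bystander: squat glass jar, 76 mm across, 115 mm high, on the other side. Origin at the centre of its underside.
- bowl: Bystander: steel bowl, 110 mm across, 50 mm high, near the robot, on the side of the scale opposite the tub (varies). Origin at the centre of its underside.
Not all that is in view belongs to the job. What is shaped like the tub but pink or red is not meant.

How it is judged:
On the way, in this order (a step that is already met when the one before it is completed fails the run):
1. the lamp head is swung clear of the platter (its centre over 155 mm from the platter's centre, seen from above) while the tub still stands where it was (horizontal distance between lamp_head and platter above 0.155 m and distance of tub from where it was at the start of the episode below 0.03 m), for 0.2 s.
2. with the lamp still clear, the tub stands released on the platter, within 30 mm of its centre and square within 0.2 rad (horizontal distance between tub and platter below 0.03 m and z of tub in the frame of platter between -0.006 and 0.006 m and angle between tub's own z axis and vertical below 0.1 rad and (angle between the x axis of tub and the x axis of scale, either way round below 0.2 rad or angle between the x axis of tub and the y axis of scale, either way round below 0.2 rad) and contact force between tub and the fingers below 0.1 N and linear speed of tub below 0.02 m/s and horizontal distance between lamp_head and platter above 0.155 m), for 0.2 s.
At the end, for the whole second after the job is handed in: The tub stands upright, released and still on the platter, within 30 mm of its centre and with its sides within 0.2 rad (11 degrees) of the platter's edges (either way round); the lamp head is at rest with its centre within 40 mm of the tub's centre, seen from above (horizontal distance between tub and platter below 0.03 m and z of tub in the frame of platter between -0.006 and 0.006 m and angle between tub's own z axis and vertical below 0.1 rad and (angle between the x axis of tub and the x axis of scale, either way round below 0.2 rad or angle between the x axis of tub and the y axis of scale, either way round below 0.2 rad) and contact force between tub and the fingers below 0.1 N and linear speed of tub below 0.02 m/s and horizontal distance between lamp_head and tub below 0.04 m and velocity of joint lamp_arm between -0.05 and 0.05 rad/s); the robot touches nothing.
It fails at once if the tall bottle is moved by more than 30 mm or tipped (distance of bottle from where it was at the start of the episode above 0.03 m or angle between bottle's own z axis and vertical above 0.3 rad).
It fails at once if the squat jar is moved by more than 30 mm or tipped (distance of jar from where it was at the start of the episode above 0.03 m or angle between jar's own z axis and vertical above 0.3 rad).
It fails at once if the steel bowl is moved by more than 30 mm or tipped (distance of bowl from where it was at the start of the episode above 0.03 m or angle between bowl's own z axis and vertical above 0.3 rad).
It fails at once if the tub is tipped by more than 0.4 rad (angle between tub's own z axis and vertical above 0.4 rad).
It fails at once if the tub is dropped (moving faster than 0.5 m/s and not held) (linear speed of tub above 0.5 m/s and contact force between tub and the fingers below 0.1 N).
It also fails if it takes over 67 s, if anything falls off the work surface, if the arm or the gripper's body presses on something with over 40 N, if the wrist force passes 120 N, or if a joint passes its speed limit or range.

### The arm

A 7-joint arm with a two-finger parallel gripper is mounted at the origin on the work surface. World frame = base frame: x ahead of the robot, y to its left, z up, the work surface at z = 0. Lengths are in m, angles in rad, forces in N, time in s.
With the tool pointing down it reaches from about 0.35 to 0.9 m from the base axis. Payload 8.1 kg.
Tool frame: the origin (TCP) lies at the very end of the fingers, on their centre line; the grasp point (between the pads) lies 19 mm behind it (robot.grip_depth is the distance from the TCP to the grasp point, in m); z points along the fingers, x is the direction in which the jaws open and shut, and the axes are right-handed (so a half turn about z gives the same grasp; the last joint's range is limited). The gripper opens to 85 mm and grips with 20 to 120 N. Pads are 22 mm wide; open, the fingers measure 114 mm over their backs; the gripper's body (76 mm by 85 mm) begins 54 mm behind the grasp point. The pads swing forward as they close: fully open they stand 13 mm farther back than shut.
Start: joints at [-1.386, 0.434, 0.025, 1.573, -0.012, 1.134, -0.075], TCP at [0.177, 0.599, 0.209] pointing down, gripper open.
Joint ranges: [-2.62, 2.62], [-0.44, 2.09], [-1.27, 1.32], [0.08, 2.57], [-1.32, 4.46], [0.12, 2], [-2.74, 2.74]. Speed limits (rad/s): [2.22, 2.22, 3.01, 3.01, 3.14, 3.14, 3.14].

### API

Orientations are given as a unit quaternion [x, y, z, w].
In Python, from rig import readout, optics, robot gives the robot as it stands.
- The arm moves only by the shell command python3 -m handwheel 'ROWS' [OPENING] [FORCE]. ROWS is JSON, a list of rows, each an object with "travel": the shift along the tool's x, y, z in cm, a list of three; "roll": the turn about the tool's z in rad. A call has 1 to 8 rows; each row shifts and turns the commanded pose from where the row before left it, along the tool's axes as they then stand; what a row does not reach is not made up. A row lasts 1/8 s, in which the tool goes at most 62.5 mm and 10.7 degrees, less where a joint would pass 70% of its speed; a pose out of reach is approached as far as the arm can. A call is refused whole if a number of a shift passes 6.25 or a number of a turn 0.188, either way. A call with a gripper value outside its range is refused whole. OPENING is the closure, from 0 (fully open) to 1 (shut), set as the call begins (- or left out, the last holds). The fingers move at their own pace and stop on an object; FORCE is the grip in N (left out, the last holds). Time passes only in rows, so rows that do not move let the fingers close. It gives the time, the measured TCP pose, the force and the opening at its end, in the units of the state.
- readout.get_obs(): the state, without advancing time (a new reading comes with each control period).
- optics.snapshot(name): name is "scene" or "top" or "wrist"; returns the picture (480x640x3 uint8, red, green, blue); there is no depth.
- optics.calibration(name): a dict with "fx", "fy", "cx", "cy" (pixels), "R" (3x3) and "t" (3): a world point X has camera coordinates R X + t. Camera axes: x right, y down, z forward; pixel columns grow to the right and rows downward; lengths in m; the calibration is good to about 2 mm. A picture is of the moment at which its call begins: read the wrist's pose just before it. calibration takes no time and is no camera call; for the wrist camera it gives the pose at the moment of the call.
- robot.close_job(): hands the job in, once; it reports no verdict.
The state is a dict: "time": time; "joint_positions": joint angles; "joint_vel": joint speeds; "tau": joint torques, N m; "tool_pos": TCP position; "tcp_rot": TCP orientation; "ft_force": force on the tool from outside, world axes, zero at the start; "torque": the same for the moment, N m; "width": finger opening in m.
Only numpy, scipy, OpenCV 4.12 (cv2) and the standard library are available. Lean on these libraries where they do the work, as an engineer would, in place of code of your own. Each camera call takes 0.05 s, during which the arm holds its last target.

## Working session

There is one attempt and no reset: what is moved stays moved. The work goes in short steps, Python scripts to look and compute and a shell command to move; the robot and the scene stay as the last step left them, time stands still between calls to the robot, and variables do not carry over. Pictures are saved under pics/ and viewed, and the job is handed in when it is done.

```bash
mkdir -p pics; ls; python3 - <<'E'
from rig import readout, optics, robot
import cv2
o=readout.get_obs()
for k,v in o.items(): print(k,v)
for n in ("scene","top","wrist"):
    im=optics.snapshot(n); cv2.imwrite(f"pics/{n}0.png",im[:,:,::-1])
    print(n,optics.calibration(n))
E
```

```text
pics
time 0.0
joint_positions [-1.3855823   0.43522583  0.02496622  1.5740743  -0.01160862  1.13399209
 -0.07510915]
joint_vel [ 0.00048804 -0.00165064  0.00138861 -0.00052167 -0.00020696 -0.00015447
  0.00151348]
tau [-3.39909147e-04 -6.70460129e+01  1.02469940e+00 -3.16212809e+01
  1.55597582e-02  1.25320288e-02 -1.00589284e-05]
tool_pos [0.17731075 0.59877215 0.20803296]
tcp_rot [ 8.01226929e-01  5.98360095e-01 -5.81399350e-04  5.15854810e-04]
ft_force [0.5110538  0.20552751 0.11054638]
torque [0.00039165 0.0071029  0.05122089]
width 0.08534488522800261
scene {'fx': 559.248053906771, 'fy': 559.248053906771, 'cx': 325.42685416503036, 'cy': 235.6130397656869, 'R': array([[ 0.36836509,  0.92948273, -0.01920981],
       [ 0.67280498, -0.28078661, -0.684465  ],
       [-0.64159226,  0.23920856, -0.72879259]]), 't': array([-0.15951212, -0.28526301,  1.92999458])}
top {'fx': 486.6762866722495, 'fy': 486.6762866722495, 'cx': 315.9501287161512, 'cy': 237.89266379457422, 'R': array([[ 0.01424436, -0.99977249,  0.01587645],
       [-0.98193912, -0.01698262, -0.18843342],
       [ 0.18866017, -0.01290559, -0.98195763]]), 't': array([-0.08757437,  0.64660547,  0.99602053])}
wrist {'fx': 421.4536241265135, 'fy': 421.4536241265135, 'cx': 320.69346610870787, 'cy': 242.1245068536403, 'R': array([[ 2.84899046e-01,  9.58557496e-01,  2.48078326e-04],
       [ 9.12369289e-01, -2.71250501e-01,  3.06603075e-01],
       [ 2.93963968e-01, -8.71245846e-02, -9.51837430e-01]]), 't': array([-0.62550932, -0.038942  ,  0.37947606])}
```

View pics/top0.png

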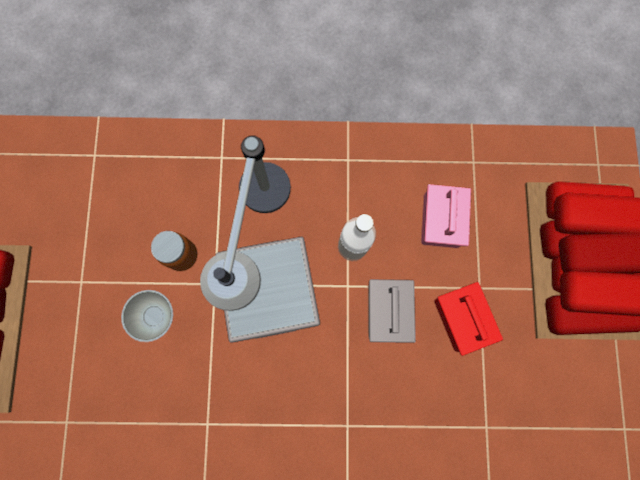

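View pics/scene0.png

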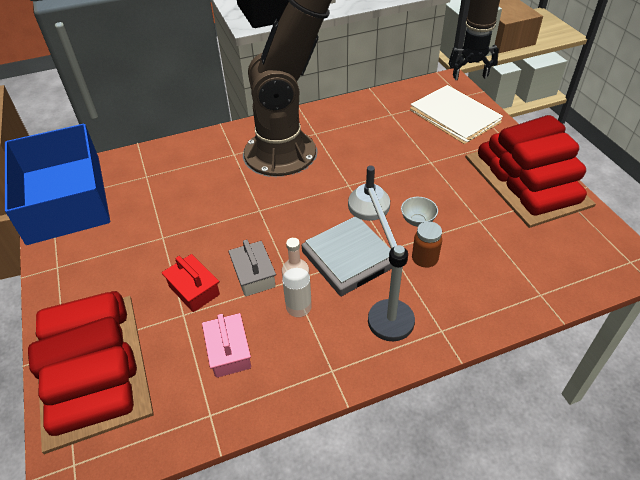

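View pics/wrist0.png

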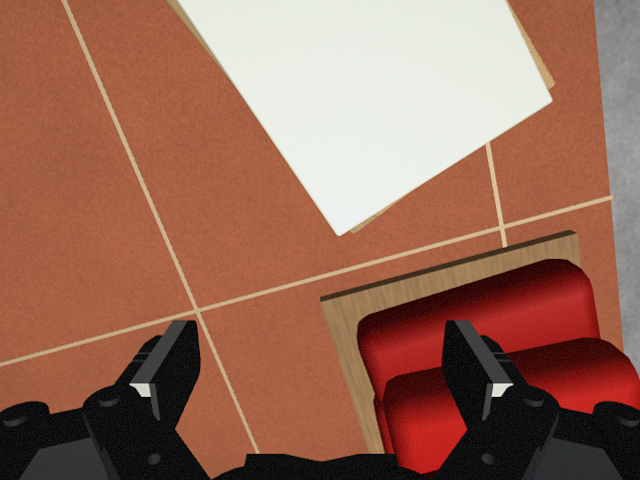

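The top view shows the lamp head at (230,278), partly over the platter centred near (270,289). The bottle is at (358,235) on the right, the jar (170,250) and bowl (147,316) on the left, and the grey tub at (392,311). The pink and red tubs are decoys. I'll enlarge to read pixels.

```bash
python3 - <<'E'
import cv2
t=cv2.imread("pics/top0.png"); s=cv2.imread("pics/scene0.png")
def crop(im,x,y,w,h,k,n):
    c=cv2.resize(im[y:y+h,x:x+w],None,fx=k,fy=k,interpolation=cv2.INTER_CUBIC)
    for i in range(0,w,20):
        cv2.putText(c,str(x+i),(i*k,10),0,.35,(255,255,0),1); cv2.line(c,(i*k,0),(i*k,h*k),(255,255,0) ,1) if i%20==0 and 0 else cv2.line(c,(i*k,12),(i*k,18),(255,255,0),1)
    for j in range(0,h,20):
        cv2.putText(c,str(y+j),(0,j*k+4),0,.35,(255,255,0),1); cv2.line(c,(24,j*k),(30,j*k),(255,255,0),1)
    cv2.imwrite(f"pics/{n}.png",c)
crop(t,190,120,140,230//2*2-80,5,"c_top_lampA")
crop(t,190,230,140,115,5,"c_top_lamp")
crop(t,330,200,150,150,4,"c_top_tub")
crop(s,295,150,160,150,4,"c_sc_lamp")
crop(s,220,230,100,90,6,"c_sc_tub")
E
```

```text
(no output)
```

View pics/c_top_lamp.png

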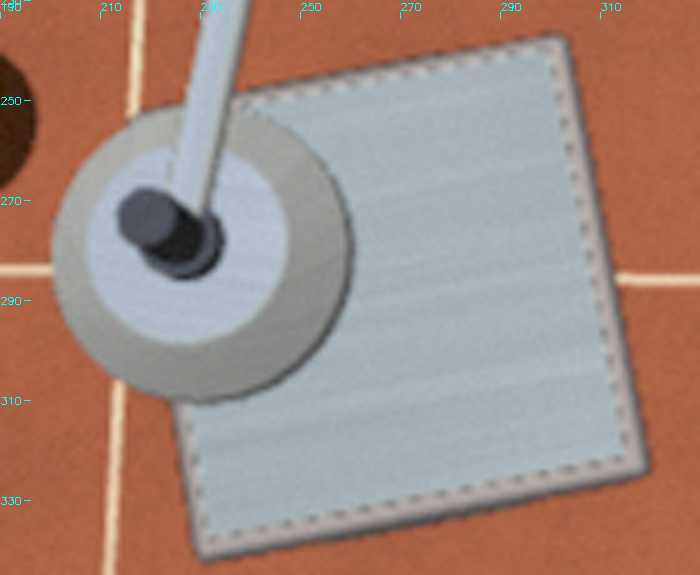

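View pics/c_top_tub.png

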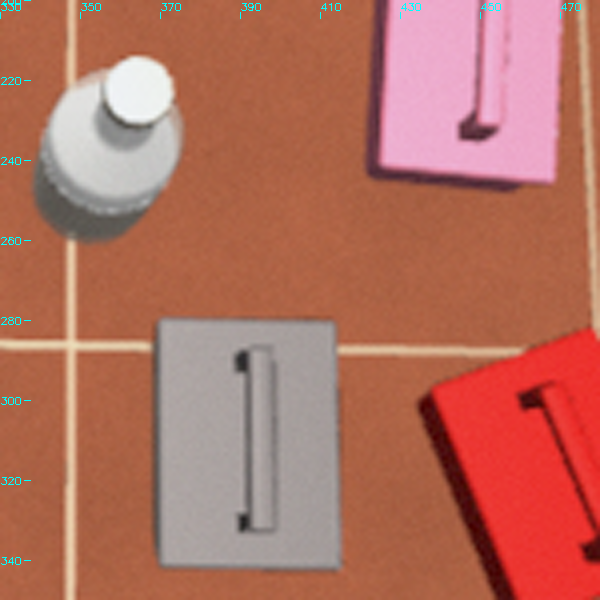

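View pics/c_sc_lamp.png

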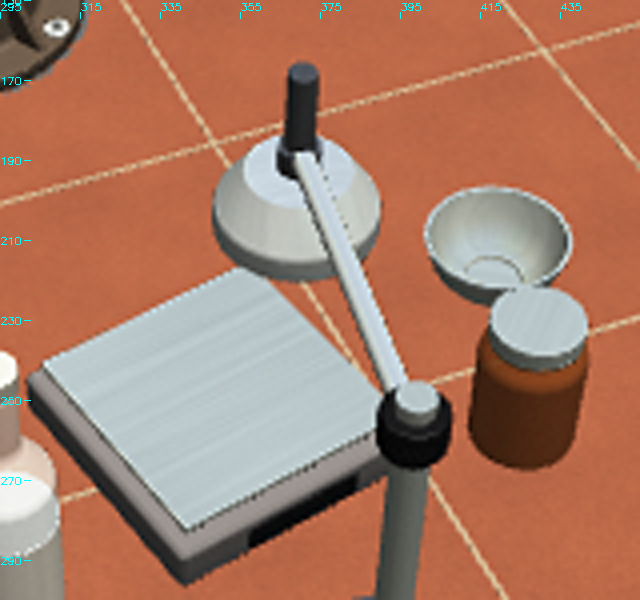

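View pics/c_sc_tub.png

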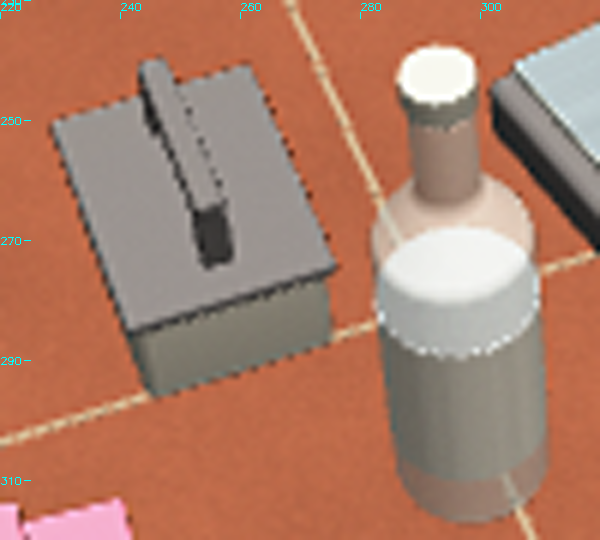

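View pics/c_top_lampA.png

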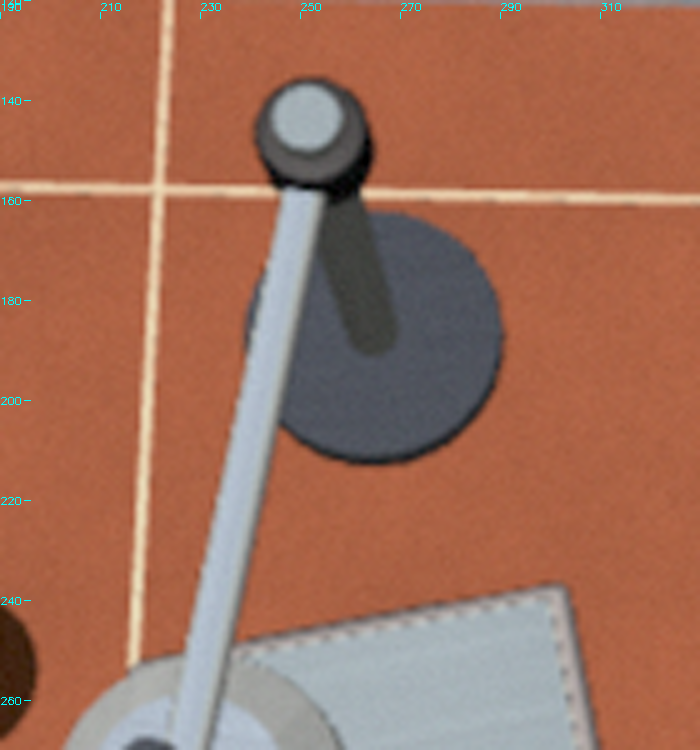

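```bash
cat > h.py <<'E'
import numpy as np, cv2
from rig import optics, readout, robot
from scipy.optimize import least_squares
C={}
def cal(n):
    if n not in C: C[n]=optics.calibration(n)
    return C[n]
def P(c): 
    K=np.array([[c['fx'],0,c['cx']],[0,c['fy'],c['cy']],[0,0,1]]); return K@np.c_[c['R'],c['t']]
def tri(cs,uvs):
    A=[]
    for c,(u,v) in zip(cs,uvs):
        p=P(c); A+= [u*p[2]-p[0],v*p[2]-p[1]]
    A=np.array(A); s=np.linalg.lstsq(A[:,:3],-A[:,3],rcond=None)[0]
    f=lambda X: np.concatenate([(lambda q:q[:2]/q[2])(P(c)@np.r_[X,1])-uv for c,uv in zip(cs,uvs)])
    r=least_squares(f,s); return r.x, np.abs(r.fun).max()
def atz(c,uv,z):
    d=c['R'].T@np.array([(uv[0]-c['cx'])/c['fx'],(uv[1]-c['cy'])/c['fy'],1]); o=-c['R'].T@c['t']
    return o+d*(z-o[2])/d[2]
def proj(c,X):
    q=P(c)@np.r_[X,1]; return q[:2]/q[2]
E
python3 - <<'E'
from h import *
np.set_printoptions(precision=4,suppress=True)
T,S=cal('top'),cal('scene')
for n,a,b in [("pin",(219.4,273),(370.75,167.5)),("post",(251.2,143.4),(399.5,249.5)),("handle",(395.2,309.6),(250.3,252.5)),
  ("plBR",(315.2,321.4),(306,241.5)),("plTR",(300.6,239.6),(342,282)),("plBL",(231.6,338),(355,217)),
  ("jar",(170.5,245),(429.75,232)),("bcap",(364.5,222.5),(292.5,242.5))]:
    print(n,*tri([T,S],[a,b]))
print("pin z", atz(T,(219.4,273),.32),atz(S,(370.75,167.5),.32))
print("post z", atz(T,(251.2,143.4),.282),atz(S,(399.5,249.5),.282))
print("lid",[atz(T,p,.063)[:2] for p in [(370,280),(413.5,280.5),(415,342),(370,342)]])
print("bar",[atz(T,p,.104)[:2] for p in [(394.9,286.7),(395.6,332.5)]])
print("pl",[atz(T,p,.055)[:2] for p in [(315.2,321.4),(300.6,239.6),(231.6,338)]])
print("bowl",atz(T,(147.5,316),.05))
E
```

```text
pin [0.5384 0.0812 0.3219] 1.1612852024702534
post [0.7753 0.0444 0.2814] 0.9382027114818925
handle [ 0.4946 -0.2391  0.1023] 0.9609954796846978
plBR [ 0.4698 -0.0764  0.0518] 1.3665851004910223
plTR [ 0.6456 -0.0411  0.0564] 1.6667976093515335
plBL [0.4317 0.0968 0.0481] 0.6120492978120637
jar [0.6194 0.225  0.1116] 1.919214396533846
bcap [ 0.6405 -0.1603  0.2552] 0.551963495263692
pin z [0.5382 0.0804 0.32  ] [0.5366 0.0853 0.32  ]
post z [0.7746 0.043  0.282 ] [0.7759 0.0463 0.282 ]
lid [array([ 0.558 , -0.1944]), array([ 0.5584, -0.2878]), array([ 0.4294, -0.2879]), array([ 0.4281, -0.1935])]
bar [array([ 0.5407, -0.2403]), array([ 0.4484, -0.2402])]
pl [array([ 0.4691, -0.0784]), array([ 0.6449, -0.044 ]), array([0.4321, 0.0967])]
bowl [0.4753 0.2776 0.05  ]
```

```bash
python3 -m handwheel '[{"travel":[0,0,-5],"roll":-0.144},{"travel":[0,0,-5],"roll":-0.144},{"travel":[0,0,-5]},{"travel":[0,0,-4]},{"travel":[0,0,0]}]' 0 20
```

```text
$[2]: bad value
```

```bash
python3 -m handwheel '[{"travel":[0,0,-5],"roll":-0.144},{"travel":[0,0,-5],"roll":-0.144},{"travel":[0,0,-5],"roll":0},{"travel":[0,0,-4],"roll":0},{"travel":[0,0,0],"roll":0}]' 0 20
```

```text
time: 0.78
tool_pos: [0.1777, 0.6004, 0.4022]
tcp_rot: [0.707, 0.707, 0.002, -0.002]
ft_force: [-0.5, 0.5, -0.4]
width: 0.0857
```

```bash
python3 -m handwheel '[{"travel":[-4,2.8,0],"roll":0},{"travel":[-4,2.8,0],"roll":0},{"travel":[-4,2.8,0],"roll":0},{"travel":[-4,2.8,0],"roll":0},{"travel":[-4,2.8,0],"roll":0},{"travel":[-4,2.8,0],"roll":0},{"travel":[-4,2.8,0],"roll":0},{"travel":[0,0,0],"roll":0}]'; python3 -c "
from rig import readout;print(readout.get_obs()['joint_positions'])"
```

```text
time: 1.78
tool_pos: [0.3757, 0.3153, 0.3982]
tcp_rot: [0.71, 0.705, -0.001, 0.001]
ft_force: [0.9, 1.1, 0.0]
width: 0.0857
[-0.93899354  0.10479504  0.14867387  1.5617337  -0.01424109  1.4772624
  0.7739418 ]
```

```bash
python3 -m handwheel '[{"travel":[-4,2.8,0],"roll":0},{"travel":[-4,2.8,0],"roll":0},{"travel":[-4,2.8,0],"roll":0},{"travel":[-4,2.8,0],"roll":0},{"travel":[-4,2.8,0],"roll":0},{"travel":[-3.4,2.3,0],"roll":0},{"travel":[0,0,0],"roll":0},{"travel":[0,0,0],"roll":0}]'; python3 - <<'E'
from h import *
import json
c=optics.calibration('wrist'); im=optics.snapshot('wrist'); cv2.imwrite("pics/w1.png",im[:,:,::-1])
t=optics.snapshot('top'); cv2.imwrite("pics/t1.png",t[:,:,::-1])
print(readout.get_obs()['tool_pos'])
import pickle; pickle.dump(c,open('w1.pkl','wb'))
E
```

```text
time: 2.78
tool_pos: [0.5359, 0.0867, 0.398]
tcp_rot: [0.707, 0.708, -0.0, -0.001]
ft_force: [0.0, 0.3, 0.9]
width: 0.0854
[0.53583526 0.08711964 0.39841104]
```

View pics/w1.png

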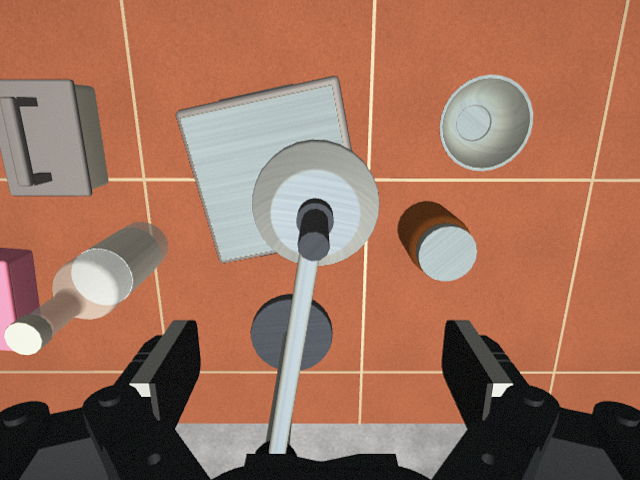

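```bash
python3 - <<'E'
from h import *
import pickle
w=pickle.load(open('w1.pkl','rb'))
np.set_printoptions(precision=4,suppress=True)
print(atz(w,(314,246),.32), tri([w,cal('top')],[(314,246),(219.4,273)]), tri([w,cal('top'),cal('scene')],[(314,246),(219.4,273),(370.75,167.5)]))
im=cv2.imread("pics/w1.png")
c=cv2.resize(im[60:270,160:380],None,fx=3.5,fy=3.5,interpolation=cv2.INTER_CUBIC)[:600]
cv2.imwrite("pics/w1c.png",c)
E
```

```text
[0.5382 0.0836 0.32  ] (array([0.5405, 0.0833, 0.3124]), np.float64(0.8875983161340741)) (array([0.5383, 0.0833, 0.3199]), np.float64(1.785013647768551))
```

View pics/w1c.png

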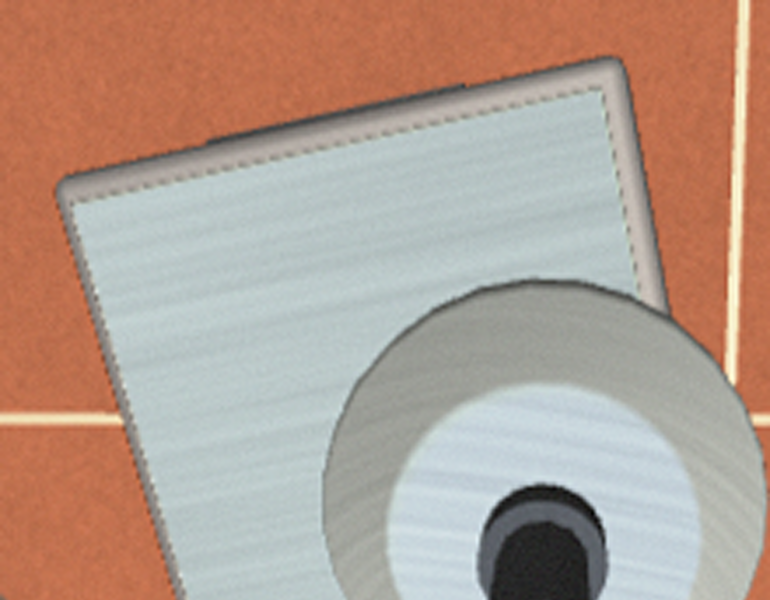

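```bash
python3 -m handwheel '[{"travel":[-0.35,0.2,-0],"roll":0},{"travel":[0,0,3],"roll":0},{"travel":[0,0,3],"roll":0},{"travel":[0,0,3],"roll":0},{"travel":[0,0,2.7],"roll":0},{"travel":[0,0,0],"roll":0}]'; python3 -m handwheel '[{"travel":[0,0,0],"roll":0},{"travel":[0,0,0],"roll":0},{"travel":[0,0,0],"roll":0},{"travel":[0,0,0],"roll":0},{"travel":[0,0,0],"roll":0},{"travel":[0,0,0],"roll":0}]' 1 20
```

```text
time: 3.62
tool_pos: [0.5371, 0.0821, 0.2803]
tcp_rot: [0.707, 0.707, -0.002, -0.001]
ft_force: [0.5, -0.2, 0.8]
width: 0.0856
time: 4.38
tool_pos: [0.5387, 0.0819, 0.2824]
tcp_rot: [0.707, 0.707, 0.0, 0.0]
ft_force: [-1.4, -0.1, 6.3]
width: 0.0187
```

```bash
python3 - <<'E'
import numpy as np
a=.157+np.arange(9)*.093
p=np.c_[.24*np.sin(a),-.24*np.cos(a)]*100
print(np.round(np.diff(p,axis=0),2))
E
```

```text
[[2.19 0.45]
 [2.13 0.65]
 [2.06 0.85]
 [1.98 1.04]
 [1.87 1.21]
 [1.75 1.38]
 [1.61 1.54]
 [1.46 1.68]]
```

```bash
python3 -m handwheel '[{"travel":[1.1,0.2,0],"roll":0},{"travel":[1.1,0.25,0],"roll":0},{"travel":[2.13,0.65,0],"roll":0},{"travel":[2.06,0.85,0],"roll":0}]';  python3 -m handwheel '[{"travel":[1.98,1.04,0],"roll":0},{"travel":[1.87,1.21,0],"roll":0},{"travel":[1.75,1.38,0],"roll":0},{"travel":[1.61,1.54,0],"roll":0},{"travel":[1.46,1.68,0],"roll":0},{"travel":[0,0,0],"roll":0},{"travel":[0,0,0],"roll":0}]'
```

```text
time: 4.88
tool_pos: [0.559, 0.1471, 0.2823]
tcp_rot: [0.707, 0.707, 0.001, 0.0]
ft_force: [3.5, -3.3, 6.2]
width: 0.0186
time: 5.75
tool_pos: [0.6274, 0.2344, 0.2817]
tcp_rot: [0.706, 0.708, 0.001, 0.0]
ft_force: [1.8, -0.6, 3.8]
width: 0.0187
```

```bash
python3 -m handwheel '[{"travel":[0,0,0],"roll":0},{"travel":[0,0,0],"roll":0},{"travel":[0,0,0],"roll":0},{"travel":[0,0,0],"roll":0},{"travel":[0,0,0],"roll":0},{"travel":[0,0,-4],"roll":0},{"travel":[0,0,-4],"roll":0},{"travel":[0,0,-4],"roll":0}]' 0
```

```text
time: 6.75
tool_pos: [0.6263, 0.2323, 0.4032]
tcp_rot: [0.707, 0.707, 0.0, 0.0]
ft_force: [0.9, -0.5, 0.3]
width: 0.0857
```

```bash
python3 -m handwheel '[{"travel":[-5,-1.8,0],"roll":0},{"travel":[-5,-1.8,0],"roll":0},{"travel":[-5,-1.8,0],"roll":0},{"travel":[-5,-1.8,0],"roll":0},{"travel":[-5,-1.8,0],"roll":0},{"travel":[-5,-1.8,0],"roll":0},{"travel":[0,0,0],"roll":0},{"travel":[0,0,0],"roll":0}]'; python3 - <<'E'
from h import *
import pickle
c=optics.calibration('wrist'); im=optics.snapshot('wrist'); cv2.imwrite("pics/w2.png",im[:,:,::-1]); pickle.dump(c,open('w2.pkl','wb'))
t=optics.snapshot('top'); cv2.imwrite("pics/t2.png",t[:,:,::-1])
s=optics.snapshot('scene'); cv2.imwrite("pics/s2.png",s[:,:,::-1])
E
```

```text
time: 7.75
tool_pos: [0.5186, -0.067, 0.402]
tcp_rot: [0.707, 0.707, 0.0, -0.0]
ft_force: [0.3, 0.2, 0.9]
width: 0.0852
```

View pics/w2.png

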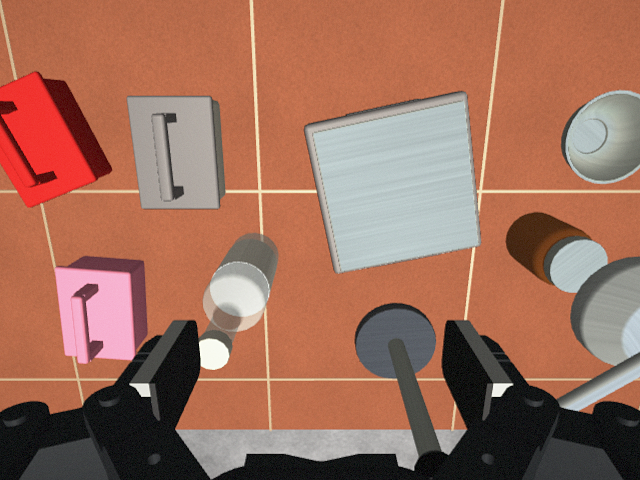

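View pics/t2.png

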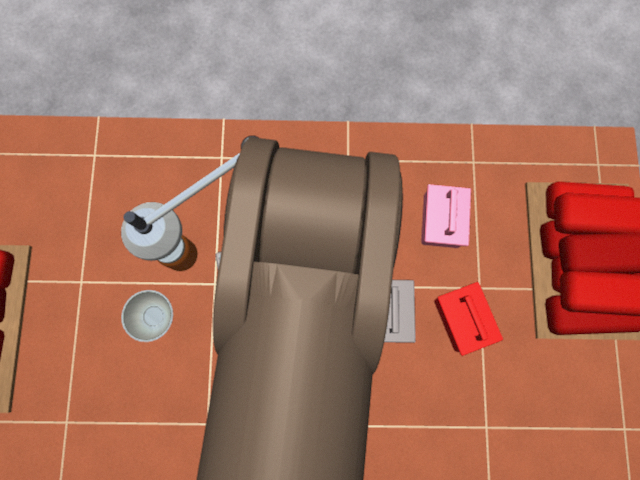

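View pics/s2.png

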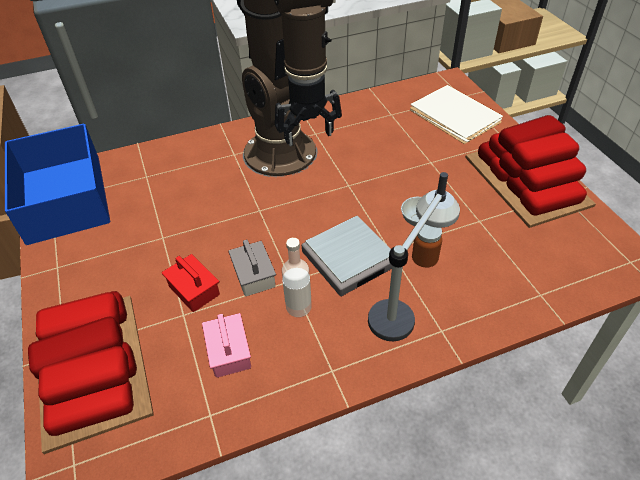

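The lamp is now over the jar, clear of the platter. The platter shows whole in the wrist view, roughly (305,127)–(466,92)–(480,243)–(338,272), and the tub's handle runs from (160,115) to (169,200). I'll enlarge to measure.

```bash
python3 - <<'E'
import cv2
im=cv2.imread("pics/w2.png")
for n,(x,y,w,h,k) in {"a":(295,85,195,195,3),"b":(120,85,115,135,4)}.items():
    c=cv2.resize(im[y:y+h,x:x+w],None,fx=k,fy=k,interpolation=cv2.INTER_CUBIC); cv2.imwrite(f"pics/w2{n}.png",c)
im=cv2.imread("pics/s2.png")
cv2.imwrite("pics/s2a.png",cv2.resize(im[205:305,295:405],None,fx=6,fy=6,interpolation=cv2.INTER_CUBIC))
E
```

```text
(no output)
```

View pics/w2a.png

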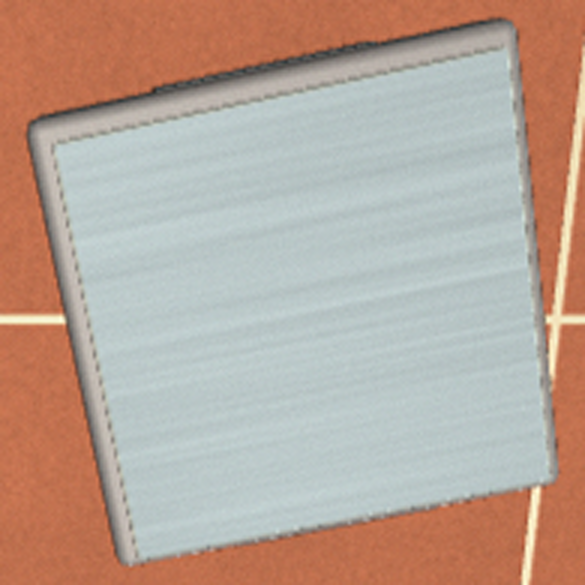

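View pics/w2b.png

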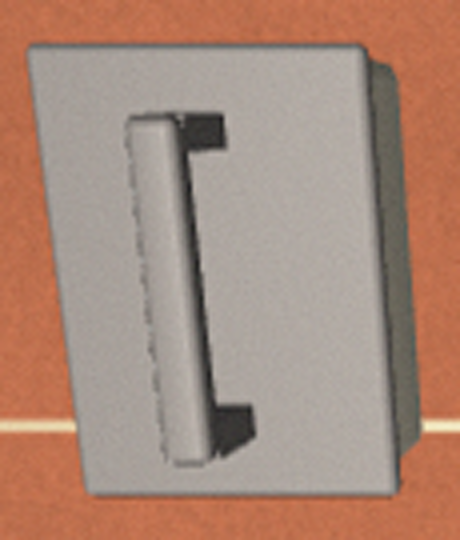

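View pics/s2a.png

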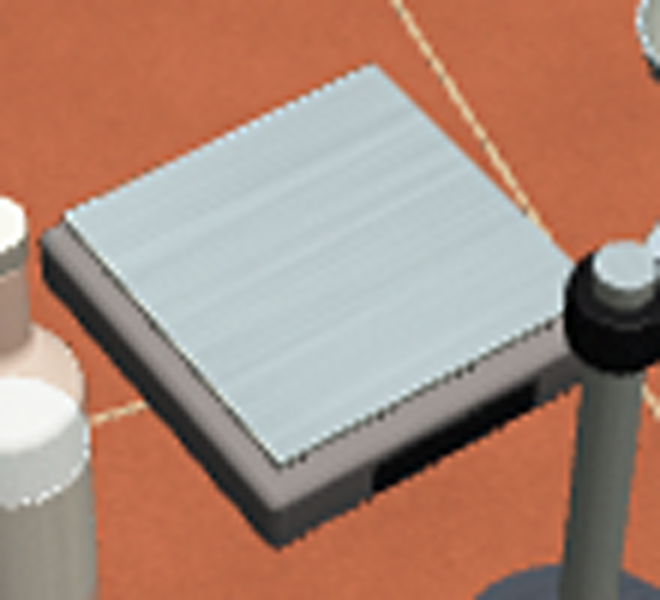

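```bash
python3 - <<'E'
from h import *
import pickle
np.set_printoptions(precision=4,suppress=True)
w=pickle.load(open('w2.pkl','rb')); T,S=cal('top'),cal('scene')
pw=np.array([(53,144),(508,46),(553,480),(137,560)])/3+(295,85)
q=np.array([atz(w,p,.055)[:2] for p in pw]); print("plat",q,q.mean(0))
for i in (0,1,2,3):
    d=q[(i+1)%4]-q[i]; print(np.linalg.norm(d),np.arctan2(d[1],d[0]))
for i,s,t in ((0,(305.8,241.2),(315.2,321.4)),(3,(342.2,282.7),(300.6,239.6)),(1,(357.7,215.8),(231.6,338))): print(tri([w,S],[pw[i],s]),tri([w,T,S],[pw[i],t,s]))
b=np.array([(153,118),(190,462)])/4+(120,85); print("bar",[atz(w,p,.104)[:2] for p in b], tri([w,T,S],[b.mean(0),(395.2,309.6),(250.3,252.5)]),tri([w,T],[b.mean(0),(395.2,309.6)]))
l=np.array([(30,45),(362,45),(400,493),(88,493)])/4+(120,85); q=np.array([atz(w,p,.063)[:2] for p in l]);print("lid",q,q.mean(0))
E
```

```text
plat [[ 0.4704 -0.0748]
 [ 0.434   0.1002]
 [ 0.6097  0.1377]
 [ 0.6461 -0.0394]] [0.5401 0.0309]
0.17875717278166744 1.7755003786398862
0.17960809194154395 0.2102886380874925
0.1808160090219838 -1.3680750399169128
0.17924988310788387 -2.9427767799086406
(array([ 0.4705, -0.0746,  0.0533]), np.float64(0.49157422143815666)) (array([ 0.4702, -0.0754,  0.0533]), np.float64(1.4405744768858426))
(array([ 0.6468, -0.0388,  0.0537]), np.float64(0.877214464910935)) (array([ 0.6463, -0.0399,  0.0542]), np.float64(1.8182604434485938))
(array([0.434 , 0.1012, 0.0524]), np.float64(0.35302987865992463)) (array([0.4337, 0.0999, 0.0541]), np.float64(1.4340588490804862))
bar [array([ 0.4485, -0.2361]), array([ 0.5405, -0.2368])] (array([ 0.4937, -0.2383,  0.1   ]), np.float64(1.2496966762391821)) (array([ 0.4952, -0.2435,  0.0847]), np.float64(0.10150465471360803))
lid [[ 0.4295 -0.2835]
 [ 0.4295 -0.1898]
 [ 0.5591 -0.1887]
 [ 0.559  -0.2841]] [ 0.4943 -0.2365]
```

```bash
python3 -m handwheel '[{"travel":[-4.3,-0.6,0],"roll":0},{"travel":[-4.3,-0.6,0],"roll":0},{"travel":[-4.3,-0.6,0],"roll":0},{"travel":[-4.2,-0.6,0],"roll":0},{"travel":[0,0,5],"roll":0},{"travel":[0,0,5],"roll":0},{"travel":[0,0,5],"roll":0},{"travel":[0,0,0],"roll":0}]'; python3 - <<'E'
from h import *
import pickle
c=optics.calibration('wrist'); im=optics.snapshot('wrist'); cv2.imwrite("pics/w3.png",im[:,:,::-1]); pickle.dump(c,open('w3.pkl','wb'))
print(readout.get_obs()['joint_positions'])
E
```

```text
time: 8.9
tool_pos: [0.493, -0.2365, 0.2487]
tcp_rot: [0.706, 0.708, -0.002, -0.003]
ft_force: [-0.2, 0.8, 1.2]
width: 0.0853
[-0.06928965  0.29324659  0.54994022  1.72912227 -0.16424591  1.16812104
  2.09887851]
```

View pics/w3.png

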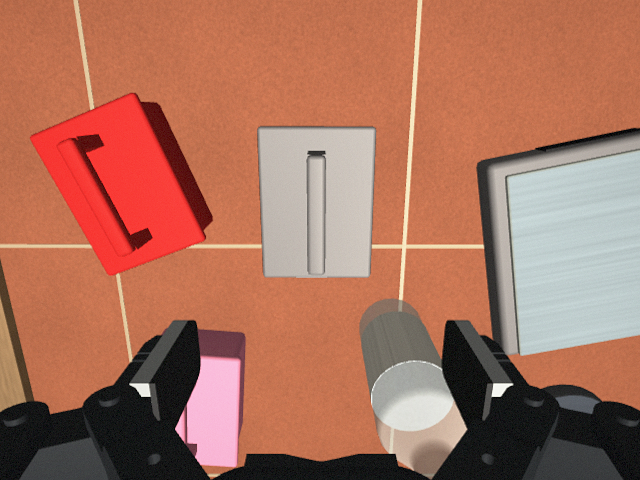

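```bash
python3 - <<'E'
from h import *
import pickle
w=pickle.load(open('w3.pkl','rb'))
for p in [(316.5,157),(316.5,273)]: print(atz(w,p,.104))
print(readout.get_obs()['tool_pos'])
E
```

```text
[ 0.44866341 -0.23817333  0.104     ]
[ 0.53902824 -0.2383735   0.104     ]
[ 0.49448106 -0.23759701  0.25144297]
```

```bash
python3 -m handwheel '[{"travel":[0,0,4],"roll":0},{"travel":[0,0,4],"roll":0},{"travel":[0,0,4],"roll":0},{"travel":[0,0,3],"roll":0},{"travel":[0,0,2],"roll":0},{"travel":[0,0,0],"roll":0}]' ;  python3 -m handwheel '[{"travel":[0,0,0],"roll":0},{"travel":[0,0,0],"roll":0},{"travel":[0,0,0],"roll":0},{"travel":[0,0,0],"roll":0},{"travel":[0,0,0],"roll":0},{"travel":[0,0,0],"roll":0},{"travel":[0,0,0],"roll":0}]' 1 60
```

```text
time: 9.7
tool_pos: [0.496, -0.2386, 0.0827]
tcp_rot: [0.707, 0.708, 0.0, 0.0]
ft_force: [0.2, 0.1, -0.4]
width: 0.0852
time: 10.58
tool_pos: [0.4945, -0.2385, 0.0818]
tcp_rot: [0.707, 0.707, -0.0, -0.0]
ft_force: [0.8, 0.5, -0.3]
width: -0.0001
```

The gripper shut on nothing. I'll look before doing anything else.

```bash
python3 - <<'E'
from h import *
for n in ('wrist','scene'):
    im=optics.snapshot(n)[:,:,::-1]
    if n=='scene': im=cv2.resize(im[150:350,180:340],None,fx=3.7,fy=3,interpolation=cv2.INTER_CUBIC)
    cv2.imwrite(f"pics/{n[0]}4.png",im)
E
```

```text
(no output)
```

View pics/w4.png

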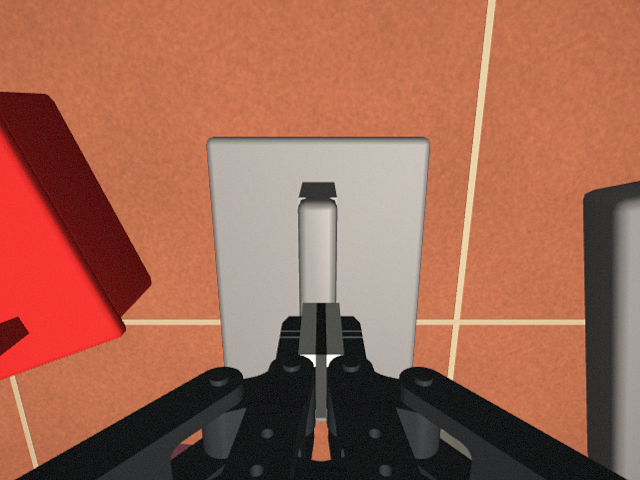

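View pics/s4.png

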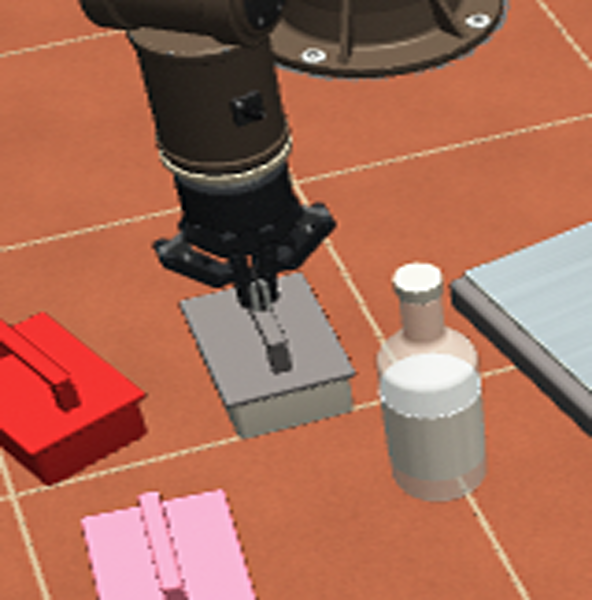

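```bash
python3 - <<'E'
from h import *
import pickle
w=optics.calibration('wrist'); pickle.dump(w,open('w4.pkl','wb'))
print(readout.get_obs()['tool_pos'], -w['R'].T@w['t'])
f=lambda a,b,z: np.linalg.norm(atz(w,a,z)-atz(w,b,z))
for z in (.03,.04,.05,.063,.07,.08,.09,.104): print(z, f((208,140),(430,140),z), f((299,205),(337,205),z), atz(w,(318,200),z)[:2],atz(w,(318,138),z)[:2])
w3=pickle.load(open('w3.pkl','rb'))
print('lidtop edge mid tri', tri([w,w3],[(319,138),(317,127)]), 'bar far-end top', tri([w,w3],[(318,200),(316.5,157)]))
E
```

```text
[ 0.49449258 -0.23856773  0.08176574] [ 0.41608498 -0.23793372  0.24685583]
0.03 0.11132044007023408 0.019975971915025325 [ 0.46281651 -0.23903222] [ 0.43121588 -0.23894063]
0.04 0.10618705540740551 0.019054808220478416 [ 0.46066156 -0.23898156] [ 0.43051814 -0.2388942 ]
0.05 0.10105367074457705 0.018133644525931508 [ 0.4585066 -0.2389309] [ 0.4298204  -0.23884777]
0.063 0.09438027068289996 0.0169361317230205 [ 0.45570515 -0.23886505] [ 0.42891334 -0.2387874 ]
0.07 0.09078690141892004 0.016291317136837687 [ 0.45419668 -0.23882959] [ 0.42842492 -0.2387549 ]
0.08 0.08565351675609156 0.01537015344229078 [ 0.45204172 -0.23877894] [ 0.42772718 -0.23870847]
0.09 0.08052013209326302 0.014448989747743899 [ 0.44988676 -0.23872828] [ 0.42702944 -0.23866204]
0.104 0.0733333935653031 0.013159360575378221 [ 0.44686982 -0.23865737] [ 0.4260526  -0.23859703]
lidtop edge mid tri (array([ 0.42966966, -0.23830302,  0.05203443]), np.float64(0.35042911754487704)) bar far-end top (array([ 0.45042712, -0.23864605,  0.08748092]), np.float64(0.49018386716915074))
```

```bash
python3 - <<'E'
from h import *
import pickle
w=pickle.load(open('w4.pkl','rb'))
for dx in (-.011,0,.011): print([proj(w,[.4945+dx,-.2386,z]).round(0) for z in (.082,.092,.104,.115)])
im=cv2.imread('pics/w4.png'); cv2.imwrite('pics/w4c.png',cv2.resize(im[170:480,220:430],None,fx=2.5,fy=1.9,interpolation=cv2.INTER_CUBIC)[:600])
cv2.imwrite('pics/w4c.png',cv2.resize(im[280:430,250:400],None,fx=4,fy=4,interpolation=cv2.INTER_CUBIC)[:600])
s=optics.snapshot('scene')[:,:,::-1]; cv2.imwrite('pics/s4c.png',cv2.resize(s[220:300,220:300],None,fx=7.5,fy=7.5,interpolation=cv2.INTER_CUBIC))
c=cal('scene'); print([ (proj(c,[.4945,-.2386,z])-[220,220])*7.5 for z in (.082,.104,.12)])
E
```

```text
[array([319., 274.]), array([319., 284.]), array([318., 297.]), array([318., 310.])]
[array([319., 298.]), array([319., 309.]), array([319., 323.]), array([318., 338.])]
[array([319., 321.]), array([319., 333.]), array([319., 349.]), array([318., 365.])]
[array([227.93940298, 280.5905346 ]), array([220.64436879, 239.68234661]), array([215.23881385, 209.36974607])]
```

View pics/w4c.png

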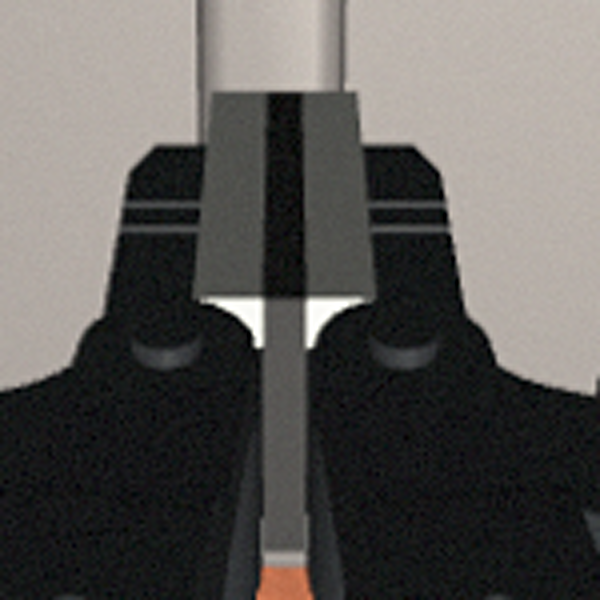

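View pics/s4c.png

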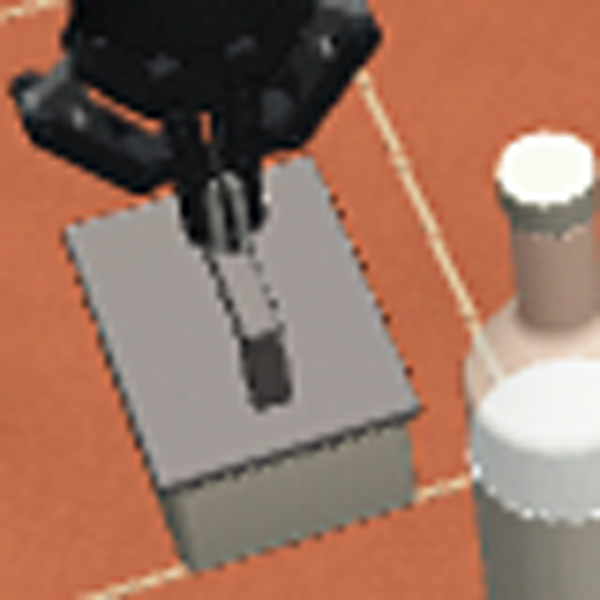

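```bash
python3 - <<'E'
from h import *
c=cal('scene'); 
for x in (.4945,.5055): print(x,[(z,((proj(c,[x,-.2386,z])-[220,220])*7.5).round()) for z in (.075,.082,.09,.096,.104,.112)])
# bar geometry predictions in crop
for p in ([.4945-.047,0,.104],[.4945+.047,0,.104],[.4945+.047,0,.092],[.4945+.037,0,.063]):
  print(p,[((proj(c,[p[0],-.2386+s*.007,p[2]])-[220,220])*7.5).round() for s in(-1,1)])
for sx in (-1,1):
  for sy in (-1,1): print(sx,sy,((proj(c,[.4945+sx*.066,-.2386+sy*.0485,.063])-[220,220])*7.5).round())
E
```

```text
0.4945 [(0.075, array([230., 293.])), (0.082, array([228., 281.])), (0.09, array([225., 266.])), (0.096, array([223., 255.])), (0.104, array([221., 240.])), (0.112, array([218., 225.]))]
0.5055 [(0.075, array([239., 315.])), (0.082, array([237., 302.])), (0.09, array([234., 287.])), (0.096, array([232., 276.])), (0.104, array([229., 261.])), (0.112, array([227., 246.]))]
[0.4475, 0, 0.104] [array([165., 155.]), array([203., 144.])]
[0.5415, 0, 0.104] [array([239., 340.]), array([278., 328.])]
[0.5415, 0, 0.092] [array([243., 362.]), array([282., 350.])]
[0.5315, 0, 0.063] [array([245., 395.]), array([283., 383.])]
-1 -1 [ 56. 227.]
-1 1 [309. 153.]
1 -1 [154. 490.]
1 1 [419. 407.]
```

Scene and wrist views agree. The shut fingertips are at z ≈ 0.109, about 27 mm short of the reported TCP (0.082), so they closed just above the bar (top at 0.104) and moved nothing. I'll reopen, go 30 mm lower and check.

```bash
python3 -c "
from rig import robot;print(robot.grip_depth, [a for a in dir(robot) if a[0]!='_'])"; python3 -m handwheel '[{"travel":[0,0,0],"roll":0},{"travel":[0,0,0],"roll":0},{"travel":[0,0,0],"roll":0},{"travel":[0,0,0],"roll":0},{"travel":[0,0,0],"roll":0},{"travel":[0,0,1.5],"roll":0},{"travel":[0,0,1.5],"roll":0},{"travel":[0,0,0],"roll":0}]' 0; python3 - <<'E'
from h import *
print(readout.get_obs()['ft_force'])
for n in ('wrist','scene'):
    im=optics.snapshot(n)[:,:,::-1]
    if n=='scene': im=cv2.resize(im[220:300,220:300],None,fx=7.5,fy=7.5,interpolation=cv2.INTER_CUBIC)
    cv2.imwrite(f"pics/{n[0]}5.png",im)
E
```

```text
0.0187 ['IKError', 'close_job', 'grip_depth']
time: 11.72
tool_pos: [0.4932, -0.238, 0.05]
tcp_rot: [0.707, 0.707, -0.001, -0.001]
ft_force: [0.4, 0.2, -0.4]
width: 0.0852
[ 0.40962763  0.16675503 -0.39213626]
```

View pics/w5.png

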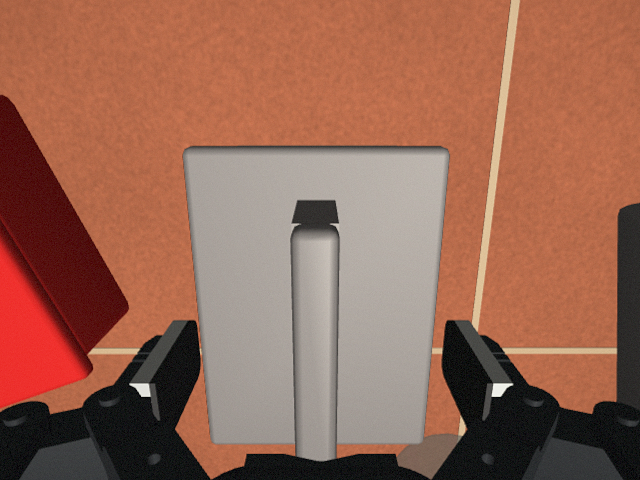

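View pics/s5.png

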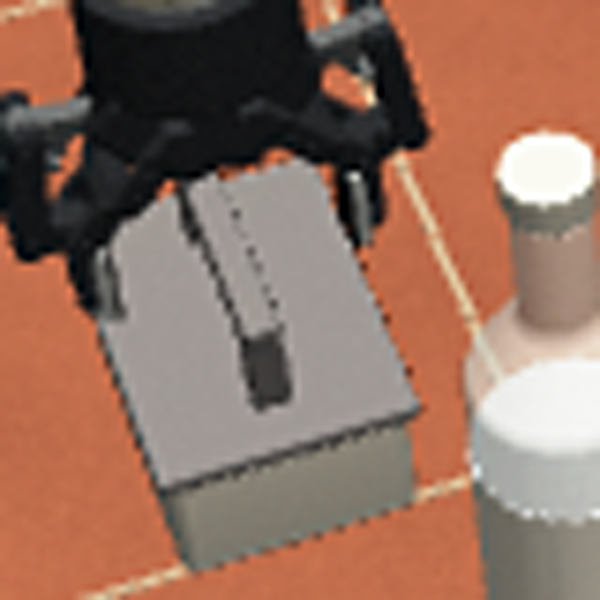

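```bash
python3 - <<'E'
from h import *
c=cal('scene')
for y in (-.2386-.045,-.2386+.045): print([(z,((proj(c,[.505,y,z])-[220,220])*7.5).round()) for z in (.06,.07,.08,.09,.1,.11)])
w=optics.calibration('wrist')
print([(z,proj(w,[.4825,-.2386-.045,z]).round(),proj(w,[.4825,-.2386+.045,z]).round()) for z in (.05,.06,.07,.08,.09,.1)])
E
```

```text
[(0.06, array([122., 378.])), (0.07, array([118., 360.])), (0.08, array([114., 342.])), (0.09, array([110., 324.])), (0.1, array([107., 305.])), (0.11, array([103., 286.]))]
[(0.06, array([363., 305.])), (0.07, array([360., 287.])), (0.08, array([358., 268.])), (0.09, array([355., 250.])), (0.1, array([352., 231.])), (0.11, array([350., 212.]))]
[(0.05, array([213., 272.]), array([425., 271.])), (0.06, array([207., 281.]), array([431., 280.])), (0.07, array([200., 291.]), array([437., 291.])), (0.08, array([192., 303.]), array([445., 302.])), (0.09, array([184., 316.]), array([453., 316.])), (0.1, array([174., 331.]), array([463., 331.]))]
```

Open tips are at z ≈ 0.093, so they will swing to about 0.08 when shut, which is level with the bar. Closing now.

```bash
python3 -m handwheel '[{"travel":[0,0,0],"roll":0},{"travel":[0,0,0],"roll":0},{"travel":[0,0,0],"roll":0},{"travel":[0,0,0],"roll":0},{"travel":[0,0,0],"roll":0},{"travel":[0,0,0],"roll":0},{"travel":[0,0,0],"roll":0}]' 1 60
```

```text
time: 12.7
tool_pos: [0.4947, -0.239, 0.052]
tcp_rot: [0.707, 0.707, -0.0, 0.0]
ft_force: [0.5, -2.7, 1.5]
width: 0.013
```

```bash
python3 -m handwheel '[{"travel":[0,0,-0.7],"roll":0},{"travel":[0,0,-1.5],"roll":0},{"travel":[0,0,-2],"roll":0},{"travel":[0,0,-2],"roll":0},{"travel":[0,0,-2],"roll":0},{"travel":[0,0,-1.5],"roll":0},{"travel":[0,0,0],"roll":0}]'
```

```text
time: 13.58
tool_pos: [0.4952, -0.2387, 0.15]
tcp_rot: [0.707, 0.707, 0.001, 0.001]
ft_force: [0.7, -0.5, -6.3]
width: 0.0129
```

```bash
python3 - <<'E'
from h import *
print(readout.get_obs()['ft_force'])
im=optics.snapshot('scene')[:,:,::-1]
cv2.imwrite("pics/s6.png",cv2.resize(im[100:350,180:480],None,fx=2.4,fy=2.4))
E
```

```text
[ 0.69897972 -0.45658398 -6.31244508]
```

View pics/s6.png

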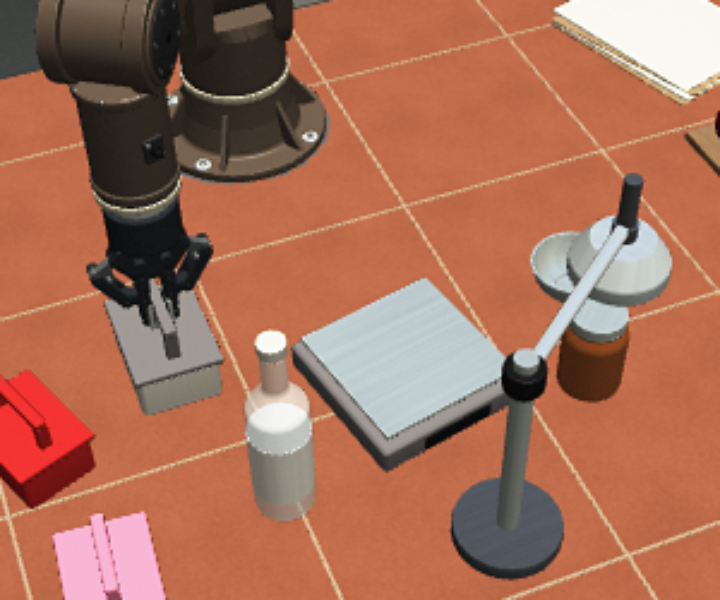

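```bash
python3 -m handwheel '[{"travel":[2,0,0],"roll":0},{"travel":[3.5,0,0],"roll":0},{"travel":[3.5,0,0],"roll":0},{"travel":[3.5,0,0],"roll":0},{"travel":[3.5,0.5,0],"roll":0},{"travel":[3.5,1.5,0],"roll":0},{"travel":[3.5,1.2,0],"roll":0},{"travel":[2.5,0.9,0],"roll":0}]'; python3 -m handwheel '[{"travel":[1.4,0.4,0],"roll":-0.05},{"travel":[0,0,0],"roll":-0.08},{"travel":[0,0,0],"roll":-0.075},{"travel":[0,0,0],"roll":0},{"travel":[0,0,0],"roll":0},{"travel":[0,0,0],"roll":0}]'
```

```text
time: 14.62
tool_pos: [0.5352, 0.0185, 0.1478]
tcp_rot: [0.706, 0.708, -0.001, -0.001]
ft_force: [0.5, 0.2, -6.3]
width: 0.0129
time: 15.38
tool_pos: [0.5394, 0.0302, 0.1487]
tcp_rot: [0.631, 0.775, -0.0, -0.0]
ft_force: [0.3, 0.2, -5.9]
width: 0.0129
```

```bash
python3 - <<'E'
from h import *
im=optics.snapshot('scene')[:,:,::-1]
cv2.imwrite("pics/s7.png",cv2.resize(im[150:310,250:450],None,fx=3.7,fy=3.7))
im=optics.snapshot('wrist')[:,:,::-1]
cv2.imwrite("pics/w7.png",im)
print(readout.get_obs()['tool_pos'])
E
```

```text
[0.53945355 0.03038153 0.1487896 ]
```

View pics/s7.png

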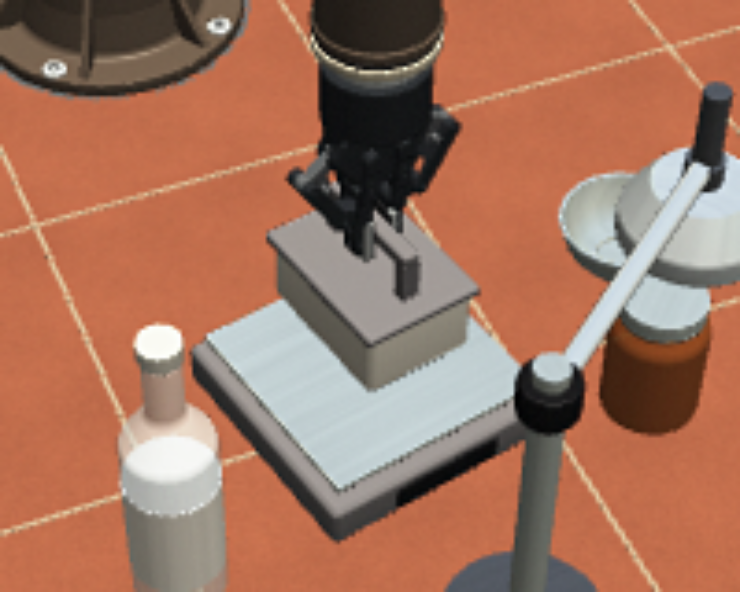

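View pics/w7.png

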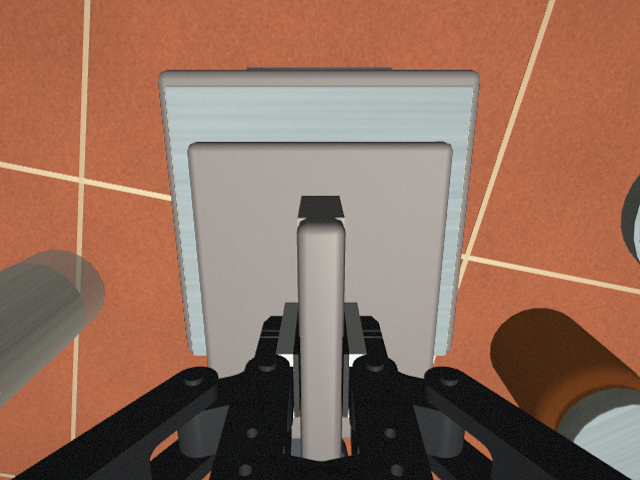

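Square and centred over the platter. Lowering gently.

```bash
python3 -m handwheel '[{"travel":[0,0,1],"roll":0},{"travel":[0,0,1],"roll":0},{"travel":[0,0,1],"roll":0},{"travel":[0,0,0.6],"roll":0},{"travel":[0,0,0],"roll":0}]';python3 -m handwheel '[{"travel":[0,0,0.2],"roll":0},{"travel":[0,0,0.1],"roll":0},{"travel":[0,0,0.1],"roll":0},{"travel":[0,0,0],"roll":0}]'
```

```text
time: 16.1
tool_pos: [0.5391, 0.0304, 0.1122]
tcp_rot: [0.631, 0.776, -0.0, -0.0]
ft_force: [0.2, 0.0, -4.9]
width: 0.0127
time: 16.6
tool_pos: [0.5395, 0.0305, 0.1088]
tcp_rot: [0.631, 0.776, 0.0, 0.0]
ft_force: [0.6, 0.5, -4.6]
width: 0.013
```

```bash
python3 -m handwheel '[{"travel":[0,0,0.1],"roll":0},{"travel":[0,0,0.1],"roll":0},{"travel":[0,0,0],"roll":0}]'
```

```text
time: 16.98
tool_pos: [0.5396, 0.0303, 0.1069]
tcp_rot: [0.631, 0.776, 0.0, 0.0]
ft_force: [-0.1, -1.4, -3.3]
width: 0.0125
```

```bash
python3 -m handwheel '[{"travel":[0,0,0.1],"roll":0},{"travel":[0,0,0.1],"roll":0},{"travel":[0,0,0],"roll":0}]'
```

```text
time: 17.35
tool_pos: [0.5397, 0.0298, 0.1066]
tcp_rot: [0.631, 0.776, 0.001, 0.0]
ft_force: [-9.5, -2.6, 19.2]
width: 0.0128
```

Contact is firm. I'll back off 1 mm, then release.

```bash
python3 -m handwheel '[{"travel":[0,0,-0.1],"roll":0},{"travel":[0,0,0],"roll":0}]'; python3 -m handwheel '[{"travel":[0,0,0],"roll":0},{"travel":[0,0,0],"roll":0},{"travel":[0,0,0],"roll":0},{"travel":[0,0,0],"roll":0},{"travel":[0,0,0],"roll":0},{"travel":[0,0,0],"roll":0}]' 0;  python3 -m handwheel '[{"travel":[0,0,-2],"roll":0},{"travel":[0,0,-4],"roll":0},{"travel":[0,0,-5],"roll":0},{"travel":[0,0,-5],"roll":0},{"travel":[0,0,-5],"roll":0},{"travel":[0,0,-5],"roll":0},{"travel":[0,0,-3],"roll":0},{"travel":[0,0,0],"roll":0}]'
```

```text
time: 17.6
tool_pos: [0.5397, 0.0298, 0.1067]
tcp_rot: [0.631, 0.776, 0.0, 0.0]
ft_force: [-4.7, -3.6, 8.5]
width: 0.0127
time: 18.35
tool_pos: [0.5395, 0.0304, 0.1058]
tcp_rot: [0.631, 0.776, 0.0, 0.0]
ft_force: [-0.2, -0.5, 0.8]
width: 0.0854
time: 19.35
tool_pos: [0.5405, 0.0303, 0.3981]
tcp_rot: [0.631, 0.776, 0.002, 0.001]
ft_force: [-0.0, 0.3, -0.3]
width: 0.0855
```

```bash
python3 - <<'E'
from h import *
import pickle
pickle.dump(optics.calibration('wrist'),open('w8.pkl','wb'))
im=optics.snapshot('wrist')[:,:,::-1]
cv2.imwrite("pics/w8.png",im)
im=optics.snapshot('scene')[:,:,::-1]
cv2.imwrite("pics/s8f.png",im)
cv2.imwrite("pics/s8.png",cv2.resize(im[150:310,280:480],None,fx=3.7,fy=3.7))
E
```

```text
(no output)
```

View pics/w8.png

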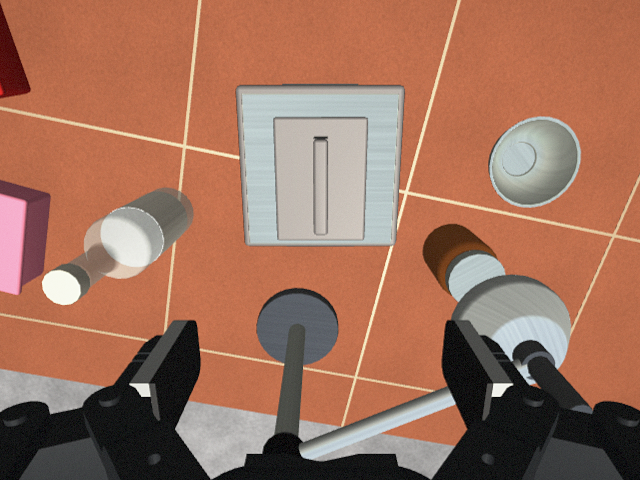

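View pics/s8.png

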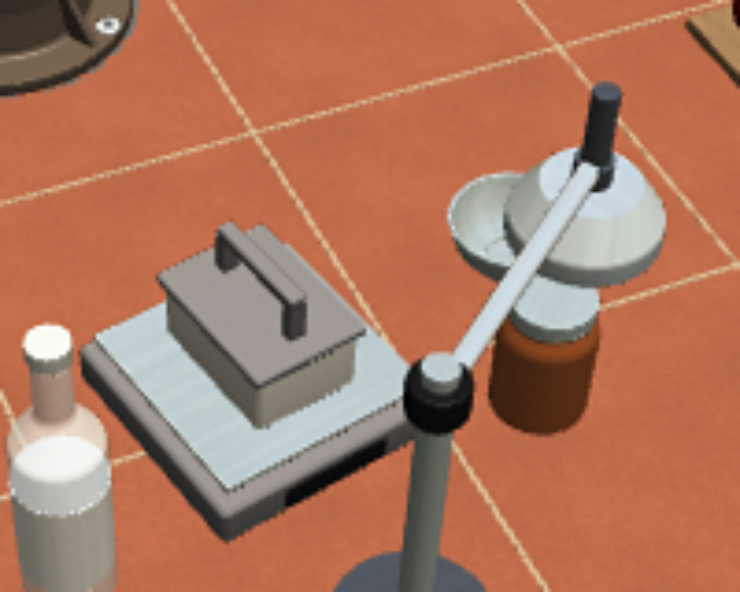

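```bash
python3 - <<'E'
from h import *
import pickle
w=pickle.load(open('w8.pkl','rb'))
print('bar',[atz(w,p,.159) for p in((321,139),(320,234))])
l=[atz(w,p,.118)[:2] for p in((275,118),(367,118),(363,240),(278,240))];print(np.mean(l,0))
print('pin scene',atz(cal('scene'),(443.5,174.9),.32))
E
python3 -m handwheel '[{"travel":[0,0,0],"roll":0.1},{"travel":[0,0,0],"roll":0.105},{"travel":[4,1.7,0],"roll":0},{"travel":[4,1.7,0],"roll":0},{"travel":[4,1.7,0],"roll":0},{"travel":[4,1.7,0],"roll":0},{"travel":[0,0,0],"roll":0},{"travel":[0,0,0],"roll":0}]'; python3 - <<'E'
from h import *
import pickle
pickle.dump(optics.calibration('wrist'),open('w9.pkl','wb'))
im=optics.snapshot('wrist')[:,:,::-1]
cv2.imwrite("pics/w9.png",im)
E
```

```text
bar [array([0.49321543, 0.02198688, 0.159     ]), array([0.58422964, 0.03980735, 0.159     ])]
[0.53961321 0.03141784]
pin scene [0.62994867 0.23494873 0.32      ]
time: 20.45
tool_pos: [0.6071, 0.1897, 0.3944]
tcp_rot: [0.707, 0.707, -0.001, -0.0]
ft_force: [0.2, -1.3, 0.0]
width: 0.0855
```

View pics/w9.png

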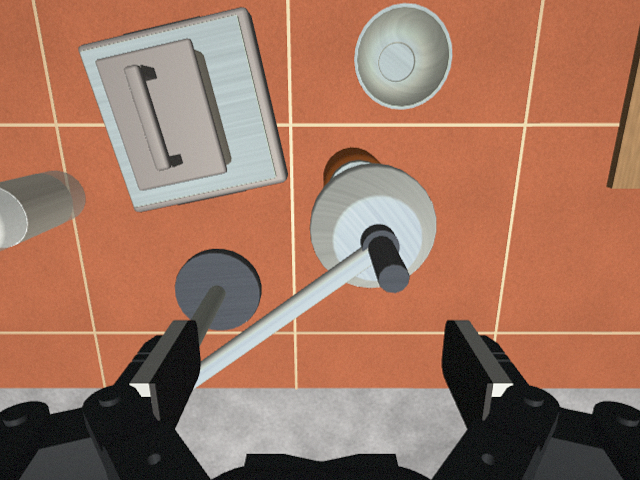

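```bash
python3 - <<'E'
from h import *
import pickle
w=pickle.load(open('w9.pkl','rb'))
print(atz(w,(394,279),.32),tri([w,cal('scene')],[(394,279),(443.5,174.9)]), readout.get_obs()['tool_pos'])
E
```

```text
[0.62964164 0.23547087 0.32      ] (array([0.62973295, 0.23549494, 0.31975778]), np.float64(0.1404304793608162)) [0.60720998 0.18906555 0.39511235]
```

```bash
python3 -m handwheel '[{"travel":[2.6,1.2,0],"roll":0},{"travel":[2,1.0,0],"roll":0},{"travel":[0,0,0],"roll":0},{"travel":[0,0,4],"roll":0},{"travel":[0,0,4],"roll":0},{"travel":[0,0,3.5],"roll":0},{"travel":[0,0,2],"roll":0},{"travel":[0,0,0],"roll":0}]'; python3 -m handwheel '[{"travel":[0,0,0],"roll":0},{"travel":[0,0,0],"roll":0},{"travel":[0,0,0],"roll":0},{"travel":[0,0,0],"roll":0},{"travel":[0,0,0],"roll":0},{"travel":[0,0,0],"roll":0}]' 1 20
```

```text
time: 21.5
tool_pos: [0.6284, 0.2344, 0.2598]
tcp_rot: [0.708, 0.706, -0.001, -0.0]
ft_force: [-0.4, 0.3, 0.6]
width: 0.0855
time: 22.25
tool_pos: [0.6302, 0.2357, 0.2615]
tcp_rot: [0.707, 0.707, 0.0, 0.001]
ft_force: [1.9, -3.2, 4.5]
width: 0.0192
```

```bash
python3 - <<'E'
import numpy as np
a=np.r_[.921,.921-.05,np.linspace(.871,-.007,10)[1:],-.057]
p=np.c_[.24*np.sin(a),-.24*np.cos(a)]*100
print(np.round(np.diff(p,axis=0),2))
E
```

```text
[[-0.75 -0.94]
 [-1.59 -1.71]
 [-1.75 -1.55]
 [-1.9  -1.37]
 [-2.02 -1.18]
 [-2.13 -0.98]
 [-2.21 -0.77]
 [-2.28 -0.55]
 [-2.32 -0.33]
 [-2.34 -0.1 ]
 [-1.2   0.04]]
```

```bash
python3 -m handwheel '[{"travel":[-0.75,-0.94,0],"roll":0},{"travel":[-1.59,-1.71,0],"roll":0},{"travel":[-1.75,-1.55,0],"roll":0},{"travel":[-1.9,-1.37,0],"roll":0},{"travel":[-2.02,-1.18,0],"roll":0},{"travel":[-2.13,-0.98,0],"roll":0}]'; python3 -m handwheel '[{"travel":[-2.21,-0.77,0],"roll":0},{"travel":[-2.28,-0.55,0],"roll":0},{"travel":[-2.32,-0.33,0],"roll":0},{"travel":[-2.34,-0.1,0],"roll":0},{"travel":[-1.2,0,0],"roll":0},{"travel":[0,0,0],"roll":0},{"travel":[0,0,0],"roll":0},{"travel":[0,0,0],"roll":0}]'
```

```text
time: 23.0
tool_pos: [0.5504, 0.1376, 0.2611]
tcp_rot: [0.706, 0.709, 0.001, -0.002]
ft_force: [-4.6, 5.2, 7.7]
width: 0.0191
time: 24.0
tool_pos: [0.5341, 0.0324, 0.2608]
tcp_rot: [0.707, 0.707, -0.0, -0.001]
ft_force: [-4.8, -0.7, 6.3]
width: 0.0193
```

Lamp is at y = 0.032. Release, rise, and check.

```bash
python3 -m handwheel '[{"travel":[0,0,0],"roll":0},{"travel":[0,0,0],"roll":0},{"travel":[0,0,0],"roll":0},{"travel":[0,0,0],"roll":0},{"travel":[0,0,0],"roll":0},{"travel":[0,0,-3],"roll":0},{"travel":[0,0,-5],"roll":0},{"travel":[0,0,-5],"roll":0}]' 0; python3 -m handwheel '[{"travel":[0,-4,-2],"roll":0},{"travel":[0,-4,0],"roll":0},{"travel":[0,-4,0],"roll":0},{"travel":[0,0,0],"roll":0},{"travel":[0,0,0],"roll":0},{"travel":[0,0,0],"roll":0}]'; python3 - <<'E'
from h import *
import pickle
pickle.dump(optics.calibration('wrist'),open('w10.pkl','wb'))
cv2.imwrite("pics/w10.png",optics.snapshot('wrist')[:,:,::-1])
im=optics.snapshot('scene')[:,:,::-1]
cv2.imwrite("pics/s10.png",cv2.resize(im[130:310,250:450],None,fx=3.3,fy=3.3))
E
```

```text
time: 25.0
tool_pos: [0.5344, 0.0314, 0.3922]
tcp_rot: [0.707, 0.707, -0.0, -0.0]
ft_force: [1.1, 0.1, 0.0]
width: 0.0851
time: 25.75
tool_pos: [0.4154, 0.0315, 0.4106]
tcp_rot: [0.707, 0.707, -0.0, 0.0]
ft_force: [-0.4, -0.0, -0.5]
width: 0.0857
```

View pics/w10.png

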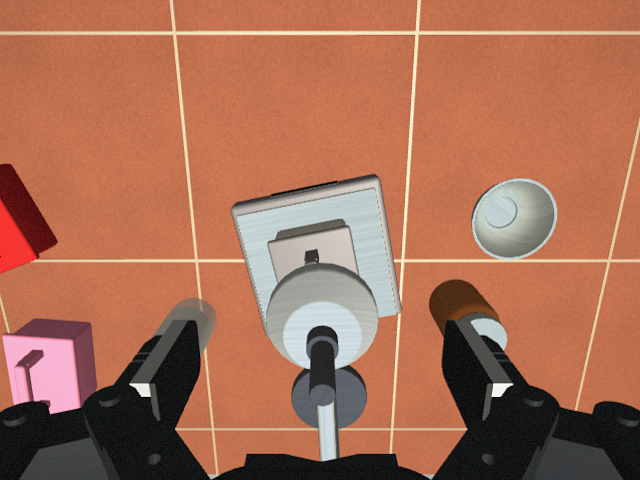

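View pics/s10.png

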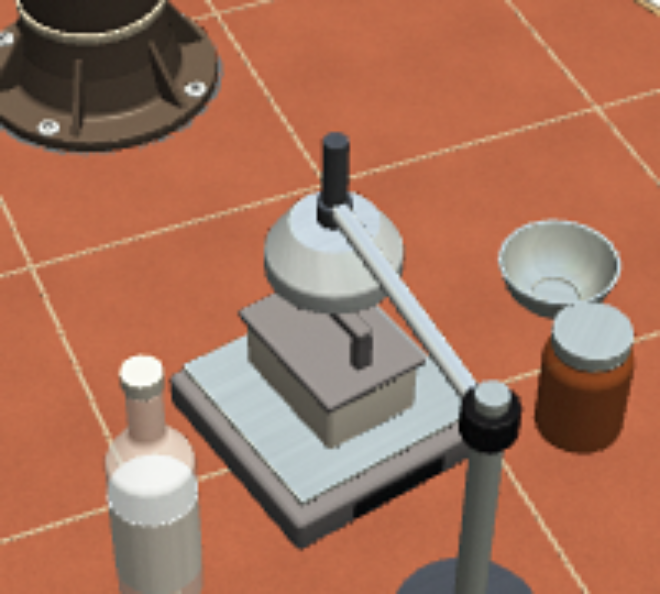

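```bash
python3 - <<'E'
from h import *
import pickle
w=pickle.load(open('w10.pkl','rb'))
s=(335/3.3+250,140/3.3+130)
print(atz(w,(322,394),.32),atz(cal('scene'),s,.32),tri([w,cal('scene')],[(322,394),s]))
robot.close_job()
E
```

```text
[0.53447923 0.03323421 0.32      ] [0.5352447  0.03444002 0.32      ] (array([0.53479685, 0.03333861, 0.31963756]), np.float64(0.49079166744763825))
the job is handed in; nothing more can be done
```

I handed the job in at about 26 s, and my last checks met every end condition I could measure. `close_job` reports no verdict.

- **Lamp clear:** I gripped the lamp pin and swung the head to the jar side, about 0.22 m from the platter's centre.
- **Tub placed:** I carried the tub level and set it down at about (0.540, 0.031), against a platter centre of (0.540, 0.030). It was square within about 0.02 rad.
- **Lamp back:** The head ended at about (0.535, 0.033), roughly 5 mm from the tub's centre. The arm was 12 cm back and clear of everything at hand-in.
- **Bystanders:** The bottle, jar and bowl were still standing in the last views, with no visible movement. I checked this by eye and did not measure them again.

**Checks that failed or disagreed:**
- **First grasp missed:** The fingers shut just above the handle bar. Two camera views put the shut fingertips about 27 mm short of the reported TCP. I went 30 mm lower and the second grasp held, and nothing had moved in the pictures.
- **Harder set-down than planned:** The force reached about 19 N for a moment as the tub touched the platter. I backed off 1 mm before letting go.

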